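# Hang the hook-on caddy in the carry tote and lock it under the roller keeper

## Robot

A 6-joint arm with a two-finger parallel gripper is mounted at the origin on a cart in front of the work surface, level with it; the furniture and walls round the work are solid. World frame = base frame: x ahead of the robot, y to its left, z up, the work surface at z = 0. Lengths are in m, angles in rad, forces in N, time in s.
With the tool pointing down it reaches from about 0.375 to 0.975 m from the base axis. Payload 3.8 kg.
Tool frame: the origin (TCP) lies midway between the tips of the shut fingers; the grasp point (between the pads) lies 19 mm behind it; z points along the fingers, y is the line along which they close (so a half turn about z gives the same grasp; the last joint's range is limited). The gripper opens to 85 mm and grips with 20 to 120 N. Pads are 22 mm wide; open, the fingers measure 114 mm over their backs; the gripper's body (76 mm by 85 mm) begins 54 mm behind the grasp point. The pads swing forward as they close: fully open they stand 13 mm farther back than shut.
Start: joints at [-1.337, 0.264, 1.604, -0, 1.274, -0.037], TCP at [0.181, -0.65, 0.231] pointing down, gripper open.
Joint ranges: [-2.63, 2.63], [-0.94, 2.18], [0.31, 2.57], [-1.31, 4.45], [0, 2.66], [-2.55, 2.55]. Speed limits (rad/s): [2.57, 2.57, 3.14, 3.14, 3.14, 3.14].

## Interface

Orientations are given as a rotation vector (axis times angle).
In Python, from workcell import status, read_camera, workorder, masks_of gives the robot as it stands.
- The arm moves only by the tool drive_tool, never from a script. Its argument "rows" is a list of rows, each a list of 7 numbers: the turn, a rotation vector about the tool's x, y, z in degrees, then the shift along the tool's x, y, z in m, then the opening, from 0 (shut) to 1 (fully open). In form: [[ax, ay, az, tx, ty, tz, claw], ...]. A call has 1 to 8 rows; each row shifts and turns the commanded pose from where the row before left it, along the tool's axes as they then stand; what a row does not reach is not made up. A row lasts 1/12 s, in which the tool goes at most 41.7 mm and 7.16 degrees, less where a joint would pass 70% of its speed; a pose out of reach is approached as far as the arm can. A call is refused whole if a number of a shift passes 0.0417 or a number of a turn 7.16, either way. A call with a gripper value outside its range is refused whole. The fingers move at their own pace and stop on an object; "force" is the grip in N (left out, the last holds). Time passes only in rows, so rows that do not move let the fingers close. It gives the time, the measured TCP pose, the force, the opening and the grip force at its end, in the units of the state.
- status.read_state(): the state, without advancing time (a new reading comes with each control period).
- read_camera(name): name is "scene" or "top" or "wrist"; returns a dict with "color" (384x512x3 uint8, red, green, blue), "intrinsics" (3x3 intrinsics, pixels), "world_from_camera" (4x4, takes a point from camera to world coordinates); the wrist camera has in their place "mount" (4x4, takes a point from camera to tool coordinates, whose origin is the TCP and whose axes are the flange's). Camera axes: x right, y up, looking along -z (the intrinsics and any distortion apply to the point x, -y, -z); pixel columns grow to the right and rows downward; lengths in m; the calibration is good to about 2 mm. A picture is of the moment at which its call begins: read the wrist's pose just before it. There is no depth.
- workorder.finish_job(): hands the job in; it is judged then, once.
Trained networks look in a picture, given as the dict that the camera call returned (one of the last four; its "shot" number tells which), for a name from the list of things; names that differ only in an ending like _2 or _b are one class to them, and where a whole thing is asked for, a point or a joint stands for the part that bears it (a point fixed in the world has none). Each returns a list of dicts, best first, with "score" (0 to 1); they miss things now and then, are a little off and sometimes report something else, mostly with a low value. They report only what shows in the picture. A call takes as long as a camera call. They do not tell look-alikes from the thing itself.
- masks_of(picture, name): "mask" (384x512 bool, what is visible of it) and "bbox" ([left, top, right, bottom] in pixels, round what is visible of it).
The state is a dict: "time": time; "q": joint angles; "joint_vel": joint speeds; "joint_torque": joint torques, N m; "tool_pos": TCP position; "tcp_rot": TCP orientation; "wrist_force": force on the tool from outside, world axes, zero at the start; "torque": the same for the moment, N m; "width": opening from 0.0 (shut) to 1.0 (fully open); "grip_force": force on a finger pad.
Only numpy, scipy, OpenCV 4.12 (cv2) and the standard library are available. Lean on these libraries where they do the work, as an engineer would, in place of code of your own. Each camera call takes 0.05 s, during which the arm holds its last target. There are 200 camera calls.

## Task

Get the tote ready to be carried to site: hang the blue steel caddy inside it by hooking its bent lip over the rim of the far long wall, to the right of the sprung roller keeper. Then slide it left along the rim until the folded ridge on its lip has clicked past the roller and the caddy is locked, and let go so that it hangs there by itself. Work gently, never forcing the caddy against the tote or keeper, and leave the jar, the paint tin and the rasp as they are.

Things in the scene. Friction and masses are not known exactly. Their poses are not given: they have to be found in the camera images.
- caddy: hook-on caddy, blue sheet steel with a wooden grip, 0.2 to 0.35 kg, loose, at first upright on the bench. Origin: centre of the tray's underside; z up, +x to the hooking side, +y left when +x points away from you. Tray x -25..25, y -50..50, 46 mm high, open, with one divider; its flat back (outer face x = 25) rises to z = 57, where the lip starts.
- grip (a point): middle of the caddy's wooden grip bar (caddy frame: 2, 0, 78 mm). The bar runs along y: 12 mm thick in x, 24 mm high (z 66..90), 94 mm long between two steel straps. Take it from above, closing along x. Axes as the caddy's
- slot (a point): middle of the roof of the lip's slot (caddy frame: 30.25, 0, 57 mm), axes as the caddy's. The lip, 70 mm long (y -35..35), 3 mm thick, goes level from the back outward and turns down to 14 mm below this point. The slot between back (x = 25) and down-turned part (x = 35.5) is 10.5 mm wide: 1.5 mm to spare over the 9 mm wall
- ridge (a point): crest of the folded ridge across the lip's top (caddy frame: 30.25, 27.6, 62.4 mm), 5.5 mm above the lip's underside. It climbs to here from the lip's +y end (y = 35) and falls to the flat lip top (3 mm above the underside) at y = 23
- tote: plywood carry box, 200 (x) x 340 (y) x 100 mm high, walls and floor 9 mm, hand holes in the short ends; fast on the bench, rigid. Origin: centre of the underside; z up, +x away from the robot, +y left. Far long wall: x 91 (inner face) to 100 mm. Caddy and tote must not press each other with over 35 N, contacts added up. With the lip on the rim the caddy's origin is at x 64.5 to 66, z 43 mm
- far_rim (a point): middle of the far wall's rim (tote frame: 95.5, 0, 100 mm), axes as the tote's. A steel roller keeper is clamped on this rim by a brass thumbscrew where it was last set: its roller's axis 5 to 75 mm to the +y side of here, not measured, to be felt for or seen. The rim from y = -155 to -5 is clear. Beyond the roller, 15.5 mm to +y from its axis, a rigid stop ends the lip's travel
- keeper_arm (a joint): angle of the sprung roller arm, rad: 0 = roller (12 mm across) down, 1 mm over the rim; 0.14 = on the ridge's crest; about 0.06 = on the flat lip behind the ridge, locked, some 2 mm before the stop. Arm 32 mm long; spring 2.5 to 5 N down at the roller; passing the ridge takes about 3 to 12 N along the rim, friction included. More than 25 N damages the keeper
- screw_jar: glass jar of screws with brown lid, 66 mm across, 98 mm high, standing on the bench; origin: centre of its underside; bystander
- paint_tin: small blue and white stain tin, 75 mm across, 76 mm high, standing on the bench; origin: centre of its underside; bystander
- rasp: rasp with wooden handle, 288x28x31 mm, lying in the tote along its near wall; origin: centre of its underside, x along it; bystander
Mind the look-alikes: they are no part of the job. What is shaped like the caddy but yellow is not meant.

How it is judged:
On the way, in this order (a step that is already met when the one before it is completed fails the run):
1. the caddy's lip is hooked over the rim of the far wall, with the caddy inside, and not yet under the roller (z of caddy in the frame of tote between 0.039 and 0.046 m and x of caddy in the frame of tote between 0.06 and 0.07 m and angle between the x axis of caddy and the x axis of tote, either way round below 0.12 rad and value of joint keeper_arm below 0.02 rad), for 0.2 s.
2. the roller rides over the ridge of the lip (value of joint keeper_arm above 0.115 rad).
At the end, for the whole second after the job is handed in: the caddy hangs still inside the tote by its lip on the far rim (origin 39 to 46 mm above the tote's underside and 60 to 70 mm from its middle toward the far wall, upright and parallel to the wall within 0.12 rad), with the roller resting on the lip behind the ridge (arm angle 0.035 to 0.10) (value of joint keeper_arm between 0.035 and 0.1 rad and z of caddy in the frame of tote between 0.039 and 0.046 m and x of caddy in the frame of tote between 0.06 and 0.07 m and angle between the x axis of caddy and the x axis of tote, either way round below 0.12 rad and angle between caddy's own z axis and vertical below 0.12 rad and linear speed of caddy below 0.01 m/s); the robot touches nothing.
It fails at once if the caddy is pressed against the tote and its keeper with more than 35 N in all (sum over the contacts) (contact force between caddy and tote above 35 N).
It fails at once if the jar is moved more than 15 mm (distance of screw_jar from where it was at the start of the episode above 0.015 m).
It fails at once if the paint tin is moved more than 15 mm (distance of paint_tin from where it was at the start of the episode above 0.015 m).
It fails at once if the rasp is moved more than 20 mm (distance of rasp from where it was at the start of the episode above 0.02 m).
It also fails if it takes over 58 s, if anything falls off the work surface, if the arm or the gripper's body presses on something with over 40 N, if the wrist force passes 120 N, or if a joint passes its speed limit or range.

## Working session

There is one attempt and no reset: what is moved stays moved. The work goes in short steps, Python scripts to look and compute and a tool call to move; the robot and the scene stay as the last step left them, time stands still between calls to the robot, and variables do not carry over. Pictures are saved under pics/ and viewed, at most 10 in all, crops included, and the job is handed in when it is done.

Besides the shell and the picture viewer there is one more tool, called after "Call:" in YAML: its name, and indented under it one key for each argument. drive_tool: Moves the arm, as the interface text tells. Its arguments: {"type":"object","properties":{"rows":{"type":"array"},"force":{"type":"number"}},"required":["rows"]}

```bash
mkdir -p pics; ls; cat > h.py <<'E'
import numpy as np, cv2
from workcell import status, read_camera, workorder, masks_of
from scipy.spatial.transform import Rotation as R
def cam(name):
    s=status.read_state(); p=read_camera(name); 
    if 'world_from_camera' in p: T=np.array(p['world_from_camera'])
    else:
        W=np.eye(4); W[:3,:3]=R.from_rotvec(s['tcp_rot']).as_matrix(); W[:3,3]=s['tool_pos']; T=W@np.array(p['mount'])
    return p,T
def save(p,f,crop=None,sc=1):
    im=p['color'][:,:,::-1]
    if crop: l,t,r,b=crop; im=im[t:b,l:r]
    cv2.imwrite(f,cv2.resize(im,None,fx=sc,fy=sc,interpolation=cv2.INTER_CUBIC))
def ray(p,T,uv):
    K=np.array(p['intrinsics']); x=np.linalg.solve(K,[uv[0],uv[1],1.]); d=np.array([x[0],-x[1],-x[2]*1.0]) 
    d=np.array([x[0],-x[1],-1.0]); d=T[:3,:3]@d; return T[:3,3],d/np.linalg.norm(d)
def atz(p,T,uv,z):
    o,d=ray(p,T,uv); return o+d*(z-o[2])/d[2]
def proj(p,T,X):
    c=np.linalg.inv(T)@np.r_[X,1]; K=np.array(p['intrinsics']); v=K@[c[0],-c[1],-c[2]]; return v[:2]/v[2]
def tri(rs):
    A=sum(np.eye(3)-np.outer(d,d) for o,d in rs); b=sum((np.eye(3)-np.outer(d,d))@o for o,d in rs)
    return np.linalg.solve(A,b)
E
python3 - <<'E'
from h import *
s=status.read_state(); print({k:np.round(v,3) for k,v in s.items()})
for n in ['scene','top']:
    p,T=cam(n); save(p,f'pics/{n}.png',sc=1.5); print(n,p.keys(),np.round(T,3).tolist(),np.round(p['intrinsics'],1).tolist())
    for o in ['caddy','tote','keeper_arm','screw_jar','paint_tin','rasp']:
        for m in masks_of(p,o): 
            r=cv2.minAreaRect(np.argwhere(m['mask'])[:,::-1].astype(np.float32)); print(o,round(m['score'],2),m['bbox'],np.round(r[0]),np.round(r[1]),round(r[2],1))
E
```

```text
pics
{'time': np.float64(0.0), 'q': array([-1.337,  0.265,  1.605,  0.   ,  1.274, -0.037]), 'joint_vel': array([-0.001,  0.   ,  0.001,  0.   ,  0.001, -0.   ]), 'joint_torque': array([-2.0000e-03, -5.1512e+01, -3.6731e+01, -0.0000e+00,  1.3000e-02,
        0.0000e+00]), 'tool_pos': array([ 0.18, -0.65,  0.23]), 'tcp_rot': array([-3.111, -0.424,  0.   ]), 'wrist_force': array([-0.533, -0.184, -0.151]), 'torque': array([-0.028,  0.037, -0.016]), 'grip_force': np.float64(0.0), 'width': np.float64(0.996)}
scene dict_keys(['color', 'intrinsics', 'world_from_camera', 'shot']) [[-0.799, 0.224, -0.559, -0.118], [-0.602, -0.302, 0.74, 0.758], [-0.003, 0.927, 0.375, 0.516], [0.0, 0.0, 0.0, 1.0]] [[498.1, 0.0, 252.9], [0.0, 498.1, 192.1], [0.0, 0.0, 1.0]]
caddy 0.83 [168.8, 172.6, 214.2, 203.9] [192. 190.] [26. 41.] 88.0
caddy 0.65 [274.8, 167.3, 317.9, 208.5] [295. 189.] [36. 45.] 78.2
tote 0.7 [127.4, 179.7, 317.1, 312.9] [221. 234.] [112. 191.] 57.3
keeper_arm 0.66 [169.3, 201.0, 184.5, 210.6] [175. 204.] [ 6. 13.] 76.0
screw_jar 0.67 [220.5, 159.4, 242.9, 187.0] [233. 172.] [26. 23.] 81.3
[... 297 characters left out ...]
], [0.0, 0.0, 0.0, 1.0]] [[387.4, 0.0, 254.2], [0.0, 387.4, 189.2], [0.0, 0.0, 1.0]]
caddy 0.89 [237.4, 94.7, 276.2, 143.2] [257. 118.] [47. 30.] 46.5
caddy 0.77 [306.1, 175.3, 354.8, 212.9] [332. 193.] [45. 30.] 25.3
tote 0.66 [124.5, 157.4, 272.8, 254.2] [198. 203.] [149.  91.] 3.5
keeper_arm 0.49 [174.5, 160.6, 191.7, 166.5] [181. 162.] [ 7. 12.] 90.0
screw_jar 0.89 [294.5, 113.9, 325.4, 147.7] [308. 130.] [26. 35.] 20.6
screw_jar 0.17 [176.5, 161.6, 189.9, 166.3] [181. 163.] [10.  4.] 8.1
paint_tin 0.7 [278.2, 251.7, 311.0, 285.8] [292. 268.] [30. 31.] 90.0
rasp 0.72 [142.9, 227.9, 254.1, 240.2] [200. 235.] [114.  12.] 1.2
rasp 0.62 [304.5, 176.2, 354.9, 212.7] [332. 193.] [45. 30.] 26.6
```

View pics/top.png

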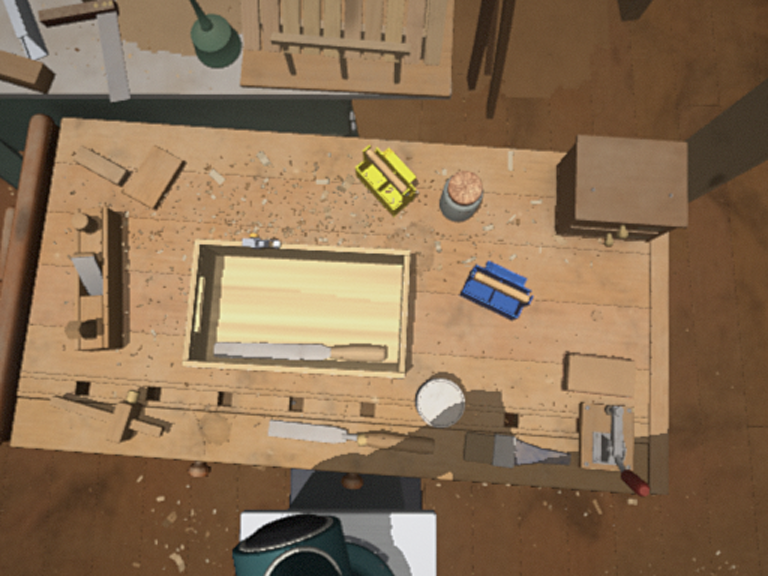

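View pics/scene.png

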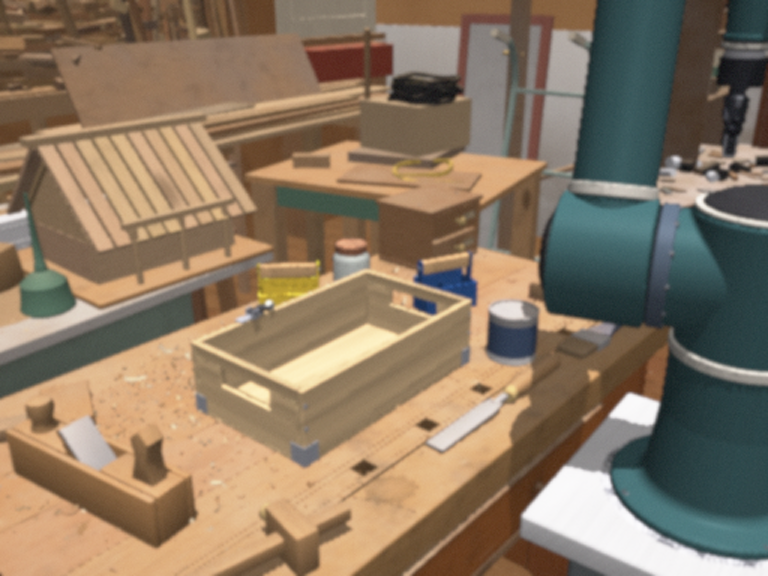

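Candidates, as full-resolution pixels in the top view: the blue caddy at (332,193) and the yellow look-alike at (257,118). The blue-and-white paint tin at (292,268) isn't caddy-shaped. I choose the blue one; its lip seems to be on its upper-right side. Next I'll work out rough positions and check a close crop.

```bash
python3 - <<'E'
from h import *
p,T=cam('top'); f=lambda U:((U[0]+.5)/1.5-.5,(U[1]+.5)/1.5-.5)
save(p,'pics/blue.png',(290,160,370,225),9)
for U in [(195,242),(411,252),(406,377),(184,366)]: print('tote',np.round(atz(p,T,f(U),.1),3))
s,S=cam('scene')
for a,b in [((473,277),(418,266)),((531,302),(468,256)),((473,277),(468,256)),((531,302),(418,266))]:
    r=[ray(p,T,f(a)),ray(s,S,f(b))]; X=tri(r); print('bar',np.round(X,3),np.round(proj(p,T,X)-f(a),1))
print('bar z.09',[np.round(atz(p,T,f(a),.09),3) for a in [(473,277),(531,302)]])
print('keeper',np.round(atz(p,T,(181,162),.11),3))
for n,c in [('jar',(308,130)),('tin',(292,268))]: print(n,np.round(atz(p,T,c,.08),3))
st=status.read_state(); w=read_camera('wrist'); M=np.array(w['mount']); print(np.round(M,3).tolist(),np.round(w['intrinsics'],0).tolist())
print(np.round(R.from_rotvec(st['tcp_rot']).as_matrix(),3).tolist())
E
```

```text
tote [0.579 0.223 0.1  ]
tote [ 0.564 -0.117  0.1  ]
tote [ 0.37  -0.109  0.1  ]
tote [0.385 0.23  0.1  ]
bar [ 0.531 -0.214  0.083] [-1.  -1.5]
bar [ 0.49  -0.305  0.084] [-0.7 -1.1]
bar [ 0.491 -0.229  0.109] [ 7.6 13.7]
bar [ 0.527 -0.284  0.065] [-11.7 -15.4]
bar z.09 [array([ 0.526, -0.215,  0.09 ]), array([ 0.487, -0.305,  0.09 ])]
keeper [0.575 0.1   0.11 ]
jar [ 0.662 -0.202  0.08 ]
tin [ 0.332 -0.159  0.08 ]
[[0.001, 0.955, 0.297, 0.075], [1.0, -0.001, 0.0, -0.0], [0.0, 0.297, -0.955, -0.143], [0.0, 0.0, 0.0, 1.0]] [[305.0, 0.0, 256.0], [0.0, 305.0, 191.0], [0.0, 0.0, 1.0]]
[[0.964, 0.267, 0.0], [0.267, -0.964, -0.0], [-0.0, 0.0, -1.0]]
```

View pics/blue.png

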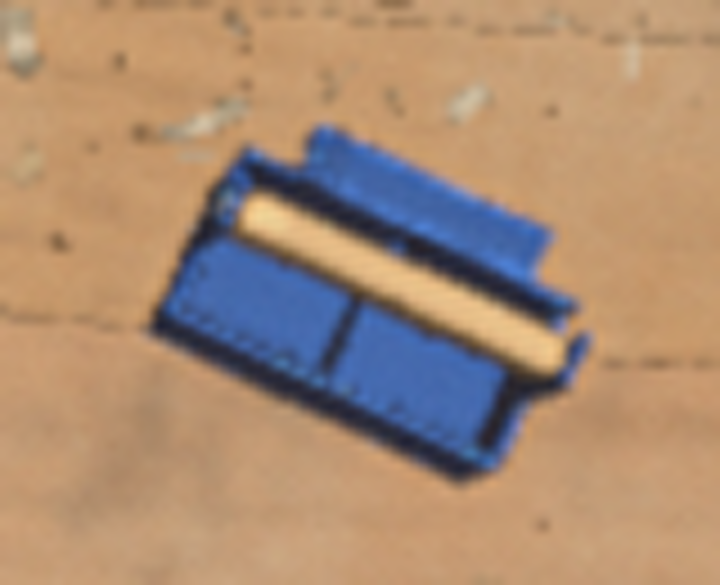

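The crop shows the blue caddy. The grip bar runs from (265,210) to (555,355) in the crop, and the lip is on the upper-right side, so +x points up and right and caddy yaw is about -24°. The tote yaw is about -2.4°. Moving above the grip now.

Call:
drive_tool:
  rows:
    - [0,0,0,0.0323,-0.0222,0.002,1]
    - [0,0,0,0.0323,-0.0222,0.002,1]
    - [0,0,0,0.0323,-0.0222,0.002,1]
    - [0,0,0,0.0323,-0.0222,0.002,1]
    - [0,0,0,0.0323,-0.0222,0.002,1]
    - [0,0,0,0.0323,-0.0222,0.002,1]
    - [0,0,0,0.0323,-0.0222,0.002,1]
    - [0,0,0,0.0323,-0.0222,0.002,1]

```text
time: 1.52
tool_pos: [0.3829, -0.4086, 0.2155]
tcp_rot: [3.112, 0.423, 0.001]
wrist_force: [-0.1, 0.5, 0.5]
width: 1.0
grip_force: 0.0
```

Call:
drive_tool:
  rows:
    - [0,0,0,0.0323,-0.0222,0.002,1]
    - [0,0,0,0.0323,-0.0222,0.002,1]
    - [0,0,0,0.0323,-0.0222,0.002,1]
    - [0,0,0,0.0323,-0.0222,0.002,1]
    - [0,0,0,0.0323,-0.0222,0.002,1]
    - [0,0,-6.3,0,0,0,1]
    - [0,0,-6.3,0,0,0,1]
    - [0,0,-6.3,0,0,0,1]

```text
time: 2.18
tool_pos: [0.5086, -0.2588, 0.2053]
tcp_rot: [2.997, 0.941, -0.0]
wrist_force: [-0.6, -0.1, 0.2]
width: 1.002
grip_force: 0.0
```

Call:
drive_tool:
  rows:
    - [0,0,-6.3,0,0,0,1]
    - [0,0,-6.3,0,0,0,1]
    - [0,0,-6.3,0,0,0,1]
    - [0,0,-6.3,0,0,0,1]
    - [0,0,-6.3,0,0,0,1]
    - [0,0,0,0,0,0,1]
    - [0,0,0,0,0,0,1]

```text
time: 2.77
tool_pos: [0.508, -0.26, 0.2054]
tcp_rot: [2.638, 1.705, 0.0]
wrist_force: [0.3, -0.1, 0.4]
width: 1.003
grip_force: 0.0
```

```bash
python3 - <<'E'
from h import *
p,T=cam('wrist'); save(p,'pics/w1.png',sc=1.5)
s=status.read_state(); print(s['time'],s['tool_pos'],np.round(R.from_rotvec(s['tcp_rot']).as_matrix(),3).tolist())
for y in (-47,47): print(np.round(proj(p,T,np.array([.509,-.26,.09])+[.407*y/1e3,.914*y/1e3,0])))
E
```

```text
2.8167 [ 0.50798424 -0.25999854  0.20538774] [[0.411, 0.912, 0.0], [0.912, -0.411, -0.0], [0.0, 0.0, -1.0]]
[258. 235.]
[257. 132.]
```

View pics/w1.png

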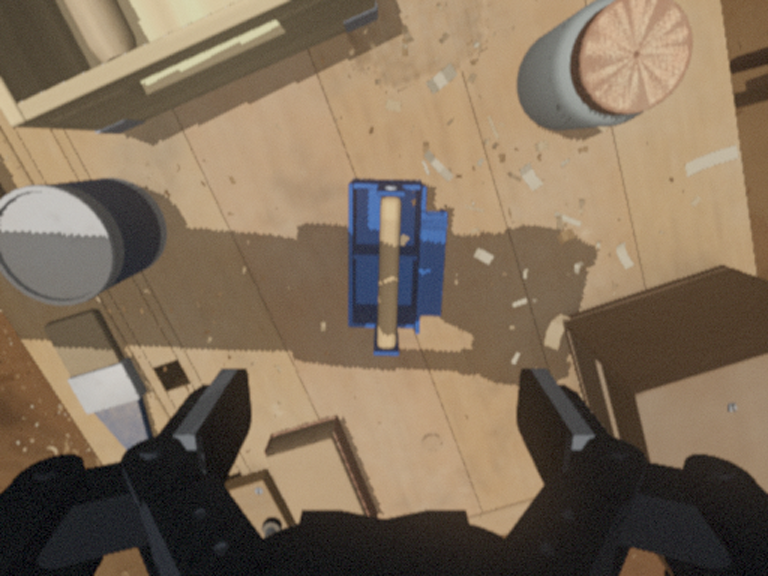

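The wrist view shows the bar, in enlarged pixels, from (390,197) to (386,350), with the lip on its right. The jar is at upper right and the tin at left, both well clear. Refining the bar pose by colour.

```bash
python3 - <<'E'
from h import *
p,T=cam('wrist')
f=lambda U:((U[0]+.5)/1.5-.5,(U[1]+.5)/1.5-.5)
hsv=cv2.cvtColor(p['color'],cv2.COLOR_RGB2HSV); m=np.zeros(hsv.shape[:2],bool)
m[125:240,249:270]=True
m&=(hsv[...,0]<30)&(hsv[...,2]>90)
n,l,st,c=cv2.connectedComponentsWithStats(m.astype(np.uint8)); k=1+st[1:,4].argmax(); print(st[k])
rows=[]
for v in range(136,228,4):
    u=np.flatnonzero(l[v]==k); rows.append((u.mean(),v))
    if v%16==8: print(v,u.min(),u.max())
a=[atz(p,T,r,.09)[:2] for r in rows]; a=np.array(a)
v=cv2.fitLine(a.astype(np.float32),cv2.DIST_HUBER,0,1e-4,1e-4).ravel(); v[:2]*=np.sign(v[1]); print('dir',v,'caddy yaw',np.degrees(np.arctan2(-v[0],v[1])))
E1=atz(p,T,(st[k][0]+5,st[k][1]),.09);E2=atz(p,T,(st[k][0]+5,st[k][1]+st[k][3]),.09);print(E1,E2,np.linalg.norm(E1-E2))
mid=(E1+E2)/2; t=(mid[:2]-v[2:])@v[:2]; g=v[2:]+t*v[:2]; print('grip',g)
s=status.read_state(); Rm=R.from_rotvec(s['tcp_rot']).as_matrix(); print('tool shift',Rm.T@(np.r_[g,.065]-s['tool_pos']),'tool yaw',np.degrees(np.arctan2(Rm[1,0],Rm[0,0]))-90)
E
```

```text
[ 249  131   21  109 1482]
136 254 267
152 254 266
168 253 265
184 253 264
200 252 264
216 252 263
dir [ 0.4392548   0.8983625   0.5121104  -0.25594953] caddy yaw -26.056341
[ 0.52584778 -0.21539199  0.09      ] [ 0.48459572 -0.30670275  0.09      ] 0.1001967509109984
grip [ 0.50876962 -0.2627821 ]
tool shift [-0.00221942  0.00187442  0.14033753] tool yaw -24.231862101916164
```

Call:
drive_tool:
  rows:
    - [0,0,1.8,0.0005,0.0019,0.02,1]
    - [0,0,0,0,0,0.025,1]
    - [0,0,0,0,0,0.025,1]
    - [0,0,0,0,0,0.025,1]
    - [0,0,0,0,0,0.02,1]
    - [0,0,0,0,0,0.015,1]
    - [0,0,0,0,0,0.0124,1]
    - [0,0,0,0,0,0,0.6]
  force: 40

```text
time: 3.53
tool_pos: [0.5079, -0.2592, 0.0599]
tcp_rot: [-2.66, -1.663, 0.004]
wrist_force: [-0.8, -0.2, -0.0]
width: 0.879
grip_force: 0.0
```

Call:
drive_tool:
  rows:
    - [0,0,0,0,0,0,0.3]
    - [0,0,0,0,0,0,0.2]
    - [0,0,0,0,0,0,0.1]
    - [0,0,0,0,0,0,0]
    - [0,0,0,0,0,0,0]
    - [0,0,0,0,0,0,0]
  force: 40

```text
time: 4.03
tool_pos: [0.5109, -0.2609, 0.0642]
tcp_rot: [2.661, 1.666, 0.002]
wrist_force: [1.2, -1.0, 2.2]
width: 0.13
grip_force: 39.9
```

Call:
drive_tool:
  rows:
    - [0,0,0,0,0,-0.01,0]
    - [0,0,0,0,0,-0.02,0]
    - [0,0,0,0,0,-0.03,0]
    - [0,0,0,0,0,-0.03,0]
    - [0,0,0,0,0,-0.03,0]
    - [0,0,0,0,0,-0.015,0]
    - [0,0,0,0.01,-0.004,0,0]
    - [0,0,0,0.02,-0.008,0,0]

```text
time: 4.7
tool_pos: [0.5126, -0.2292, 0.1991]
tcp_rot: [2.662, 1.663, 0.001]
wrist_force: [-0.6, 0.6, -3.0]
width: 0.134
grip_force: 39.4
```

Call:
drive_tool:
  rows:
    - [0,0,0,0.032,-0.013,0,0]
    - [0,0,0,0.032,-0.013,0,0]
    - [0,0,0,0.032,-0.013,0,0]
    - [0,0,0,0.032,-0.013,0,0]
    - [0,0,0,0.032,-0.013,0,0]
    - [0,0,0,0.031,-0.013,0,0]
    - [0,0,0,0.02,-0.007,0,0]
    - [0,0,0,0.01,-0.004,0,0]

```text
time: 5.37
tool_pos: [0.5267, 0.0132, 0.1959]
tcp_rot: [-2.658, -1.669, 0.004]
wrist_force: [0.5, 0.5, -2.1]
width: 0.127
grip_force: 39.4
```

Call:
drive_tool:
  rows:
    - [0,0,-3.6,0,0,0,0]
    - [0,0,-6,0,0,0,0]
    - [0,0,-6,0,0,0,0]
    - [0,0,-5,0,0,0,0]
    - [0,0,-3,0,0,0,0]
    - [0,0,0,0,0,0,0]
    - [0,0,0,0,0,0,0]
    - [0,0,0,0,0,0,0]

```text
time: 6.03
tool_pos: [0.5279, 0.0095, 0.1971]
tcp_rot: [-2.266, -2.174, 0.002]
wrist_force: [-0.1, -0.8, -2.3]
width: 0.133
grip_force: 39.4
```

```bash
python3 - <<'E'
from h import *
p,T=cam('wrist'); save(p,'pics/w2.png',sc=1.5); np.save('T2.npy',T)
q,S=cam('top'); 
s=status.read_state(); print(s['time'],s['tool_pos'],s['wrist_force'],s['torque'],np.round(R.from_rotvec(s['tcp_rot']).as_matrix(),4).tolist())
for m in masks_of(p,'keeper_arm'): print(m['score'],m['bbox'])
E
```

```text
6.1333 [0.52827038 0.00954441 0.19747939] [-0.17174132 -0.01905247 -2.10864514] [ 0.01933712  0.0152247  -0.01759026] [[0.0409, 0.9992, -0.0007], [0.9992, -0.0409, 0.0], [-0.0, -0.0007, -1.0]]
0.56 [307.2, 30.5, 331.3, 90.2]
```

View pics/w2.png

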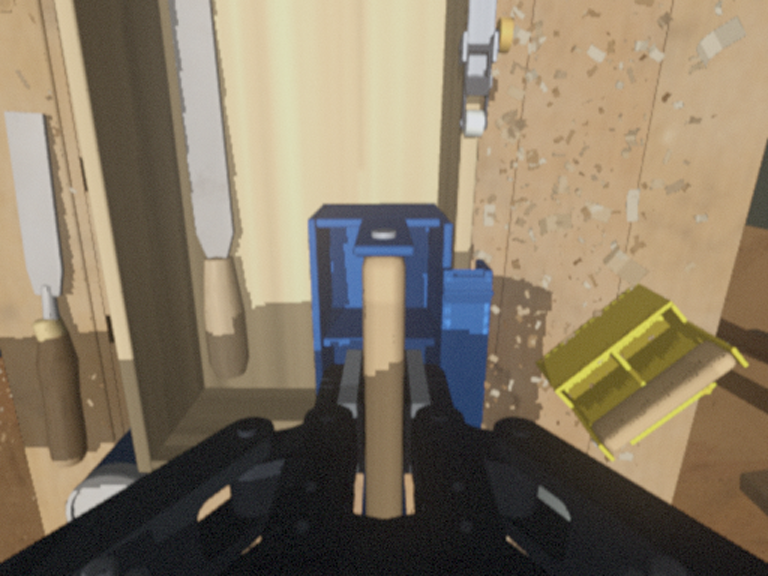

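The picture shows the caddy held squarely over the tote. The far rim is the strip at about x 460–474 (y 140–260), the roller is at (475,122), and the keeper body with its brass screw is above it at (505,35). The lip's ridge is at (467,270). Next I'll measure the rim line and the roller.

```bash
python3 - <<'E'
from h import *
p,T=cam('wrist'); g=cv2.cvtColor(p['color'],cv2.COLOR_RGB2GRAY).astype(int)
for v in (96,104,112,120,128,136,144,152,160,168): print(v,g[v,294:326])
print('roller',atz(p,T,(475.5/1.5-.5,122.5/1.5-.5),.107))
print('roller end',atz(p,T,(475.5/1.5-.5,135.5/1.5-.5),.107))
print('lip end ridge px->', proj(p,T,np.array([.528+.02825,.0095+.035,.197-.063+.060])), proj(p,T,np.array([.528+.0365,.0095+.035,.197-.063+.060])))
t,S=cam('top'); gt=cv2.cvtColor(t['color'],cv2.COLOR_RGB2GRAY).astype(int)
for u in (140,150,160,200,220,240,260): print('top',u,gt[154:174,u])
E
```

```text
96 [107 110 108 105 105 104 111 108 109 107 102 118 163 191 200 199 199 197
 198 197 197 194 185 164 161 163 166 166 167 168 169 171]
104 [106 110 108 107 102 106 106 110 108 106 107 130 182 198 200 198 200 198
 198 197 197 194 173 137 157 166 167 165 163 163 167 169]
112 [112 110 106 105 102 105 105 107 107 106 121 159 187 198 200 197 200 199
 195 197 193 184 168 162 164 164 159 161 161 165 164 165]
120 [108 108 106 100 103 103 104 105 101  94 124 181 198 200 199 197 198 196
 195 195 193 175 157 154 162 166 168 166 170 166 173 170]
128 [107 105  98 100 104 101 103 106 102 112 146 187 199 200 199 197 197 196
 196 195 184 166 166 171 170 171 169 169 171 170 170 168]
136 [106 100  97 101 100 104 106 100 102 124 177 196 198 199 198 198 196 196
 195 191 174 157 165 172 172 170 172 175 180 180 181 174]
144 [ 71  71  72  87  91 101 100 101 105 137 183 198 199 199 197 195 195 196
 194 181 162 166 173 171 169 175 174 176 187 188 181 172]
152 [ 69  77 105 116 117 118 109  93  93 142 187 198 199 198 196 198 195 196
 192 175 166 171 173 173 175 175 175 174 175 175 173 175]
160 [ 62  78 105 117 
[... 327 characters left out ...]
107     ]
lip end ridge px-> [310.00609492 180.55438661] [326.66536794 179.91523301]
top 140 [85 88 87 90 87 89 88 87 84 85 79 79 77 79 75 77 73 74 72 71]
top 150 [ 76  71  82 137 180 183 208 231 235 223 102  86  95  94  93  92 164 244
 243 243]
top 160 [117 201 195 191 186 174 185 227 228 218 120  91  93  94  95  94 118 200
 239 237]
top 200 [ 50  52  83 117 108  89  49  41  46  49  50  51  52  49  50  52  52  52
  68  89]
top 220 [215 158  92  90  90  97  96  94  98  97  96  96  99  99  98  99  99 101
 102 101]
top 240 [108 103 106 105 104 105 107 109 106 107 116 135 119  93  78  65  65  62
  58  67]
top 260 [108 108 122 145 102  91  97 105 102 102 115 142 146 136 136 109  79  79
  83  95]
```

```bash
python3 - <<'E'
from h import *
p,T=cam('wrist')
v=np.arange(96,161,8.)
I=[305.7,305.4,304.8,304.4,304.05,303.5,303.3,303.1,302.5]; O=[316.6,316.0,315.6,315.1,314.5,314.0,313.5,313.1,312.5]
for n,L in (('in',I),('out',O)):
    a=np.array([atz(p,T,(u,w),.1)[:2] for u,w in zip(L,v)]); c=np.polyfit(a[:,1],a[:,0],1); print(n,'slope dx/dy deg',np.degrees(np.arctan(c[0])),'x at y=.0095',np.polyval(c,.0095),'x at .09',np.polyval(c,.09), a[0],a[-1])
s=status.read_state(); Rm=R.from_rotvec(s['tcp_rot']).as_matrix(); print(s['tool_pos'],'tool yaw dx/dy deg',np.degrees(np.arctan2(Rm[0,0],Rm[1,0])))
# lip edges / back in image: print blue-lip pixels rows
c=p['color'].astype(int)
for w in (190,200,215,240,255): print(w,[tuple(c[w,u]) for u in range(293,330,2)])
E
```

```text
in slope dx/dy deg 2.4373045985466453 x at y=.0095 0.5653919610182189 x at .09 0.5688184167710578 [0.56860623 0.0841939 ] [0.56648332 0.03538557]
out slope dx/dy deg 2.684909048633297 x at y=.0095 0.5732858151274332 x at .09 0.5770608492323761 [0.57679528 0.08386759] [0.57447035 0.03506861]
[0.52859906 0.00956348 0.1978932 ] tool yaw dx/dy deg 2.3078888185164628
190 [(np.int64(49), np.int64(56), np.int64(71)), (np.int64(56), np.int64(74), np.int64(109)), (np.int64(65), np.int64(104), np.int64(162)), (np.int64(79), np.int64(113), np.int64(169)), (np.int64(70), np.int64(109), np.int64(166)), (np.int64(77), np.int64(112), np.int64(169)), (np.int64(76), np.int64(112), np.int64(168)), (np.int64(71), np.int64(111), np.int64(166)), (np.int64(75), np.int64(111), np.int64(168)), (np.int64(75), np.int64(112), np.int64(168)), (np.int64(79), np.int64(116), np.int64(169)), (np.int64(73), np.int64(108), np.int64(166)), (np.int64(77), np.int64(112), np.int64(168)), (np.int64(76), np.int64(113), np.int64(169)), (np.int64(80), np.int64(114), np.int64(168)), (np.int64(73), np.int64(111), np.int64(165)
[... 2918 characters left out ...]
(67), np.int64(105)), (np.int64(47), np.int64(72), np.int64(109)), (np.int64(48), np.int64(71), np.int64(109)), (np.int64(44), np.int64(68), np.int64(107)), (np.int64(43), np.int64(66), np.int64(104)), (np.int64(53), np.int64(72), np.int64(110)), (np.int64(45), np.int64(70), np.int64(107)), (np.int64(44), np.int64(68), np.int64(105)), (np.int64(49), np.int64(70), np.int64(109)), (np.int64(47), np.int64(65), np.int64(105)), (np.int64(45), np.int64(68), np.int64(108)), (np.int64(49), np.int64(70), np.int64(109)), (np.int64(146), np.int64(123), np.int64(101)), (np.int64(138), np.int64(112), np.int64(85)), (np.int64(118), np.int64(101), np.int64(82)), (np.int64(111), np.int64(95), np.int64(73))]
```

Call:
drive_tool:
  rows:
    - [0,0,0.2,0,0,0.006,0]
    - [0,0,0,0,0,0.012,0]
    - [0,0,0,0,0,0.015,0]
    - [0,0,0,0,0,0.015,0]
    - [0,0,0,0,0,0.012,0]
    - [0,0,0,0,0,0.008,0]
    - [0,0,0,0,0,0.004,0]
    - [0,0,0,0,0,0,0]

```text
time: 7.0
tool_pos: [0.5276, 0.0096, 0.1244]
tcp_rot: [-2.268, -2.171, 0.003]
wrist_force: [-0.2, -1.0, -2.3]
width: 0.132
grip_force: 39.3
```

```bash
python3 - <<'E'
from h import *
p,T=cam('wrist'); save(p,'pics/w3.png',(256,60,400,240),4.0 if 0 else 3.3)
s=status.read_state(); Rm=R.from_rotvec(s['tcp_rot']).as_matrix(); print(s['time'],s['tool_pos'],s['wrist_force'],'tool yaw dx/dy deg',np.degrees(np.arctan2(Rm[0,0],Rm[1,0])), Rm[2])
x,y,z=s['tool_pos']; sl=np.tan(np.radians(2.5))
for n,P in (('lip out +y',[x+.0365+.035*sl,y+.035-.0365*sl,z-.003]),('back x25 at +y50 top57',[x+.023+.05*sl,y+.05-.023*sl,z-.0642+.0465])): print(n,proj(p,T,np.array(P)))
E
```

```text
7.05 [0.52838653 0.00962049 0.12539681] [ 0.18590285  0.59142039 -1.99230982] tool yaw dx/dy deg 2.482459018180587 [-7.89914902e-06 -9.08558926e-04 -9.99999587e-01]
lip out +y [332.68937522 183.47632961]
back x25 at +y50 top57 [302.33459591 148.15098321]
```

View pics/w3.png

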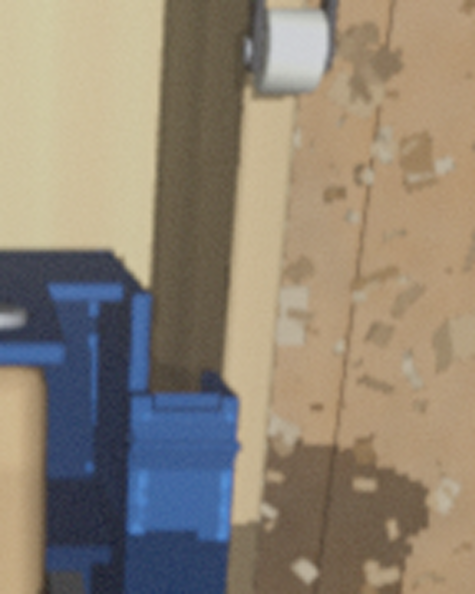

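The crop shows the lip just short of the rim: the lip's outer edge runs (238,395)–(228,590) and the rim's inner edge (245,100)–(222,390). The roller is at (292,50). Checking that they are parallel with a sub-pixel fit.

```bash
python3 - <<'E'
from h import *
p,T=cam('wrist'); s=status.read_state(); z0=s['tool_pos'][2]
c=p['color'].astype(float); b=c[...,2]-c[...,0]
def edge(ch,vs,lo,hi,z,name,sign):
    P=[]
    for v in vs:
        r=cv2.GaussianBlur(ch[v-1:v+2].mean(0)[None],(1,1),0)[0]; g=sign*np.diff(r)[lo:hi]; g=np.clip(g,0,None); k=g.argmax(); a=slice(max(k-2,0),k+3)
        u=lo+.5+(g[a]*np.arange(len(g))[a]).sum()/g[a].sum(); P.append(atz(p,T,(u,v),z)[:2])
    P=np.array(P); k=cv2.fitLine(P.astype(np.float32),cv2.DIST_HUBER,0,1e-5,1e-5).ravel(); sl=k[0]/k[1]; res=P[:,0]-(k[2]+sl*(P[:,1]-k[3]))
    print(name,'deg',round(np.degrees(np.arctan(sl)),2),'x@.03',round(k[2]+sl*(.03-k[3]),4),'rms',round(res.std()*1e3,2),P[0].round(3),P[-1].round(3))
lum=c.sum(2)
edge(lum,range(92,172,2),318,336,.1,'rim in',1)
edge(lum,range(92,172,2),334,350,.1,'rim out',-1)
edge(b,range(200,238,2),318,335,z0-.0042,'lip out',-1)
edge(lum,range(165,220,2),262,274,z0+.0258-.003,'bar R',-1)
E
```

```text
rim in deg 2.91 x@.03 0.5658 rms 0.05 [0.569 0.086] [0.567 0.044]
rim out deg 2.95 x@.03 0.5736 rms 1.54 [0.576 0.086] [0.574 0.044]
lip out deg 1.99 x@.03 0.5645 rms 0.04 [0.565 0.034] [0.564 0.014]
bar R deg 0.73 x@.03 0.5344 rms 0.7 [0.537 0.059] [0.534 0.036]
```

Call:
drive_tool:
  rows:
    - [0,0,0.9,0,0.003,0,0]
    - [0,0,0,0,0.004,0,0]
    - [0,0,0,0,0.003,0,0]
    - [0,0,0,0,0.001,0,0]
    - [0,0,0,0,0,0,0]
    - [0,0,0,0,0,0,0]

```text
time: 7.6
tool_pos: [0.5397, 0.009, 0.126]
tcp_rot: [2.286, 2.155, 0.0]
wrist_force: [-0.4, 0.1, -2.7]
width: 0.129
grip_force: 39.4
```

Call:
drive_tool:
  rows:
    - [0,0,0,0,0.0007,0,0]
    - [0,0,0,0,0.0003,0,0]
    - [0,0,0,0,0,0,0]

```text
time: 7.85
tool_pos: [0.5406, 0.0089, 0.1259]
tcp_rot: [-2.286, -2.155, 0.0]
wrist_force: [-0.4, -0.5, -1.4]
width: 0.133
grip_force: 39.4
```

Call:
drive_tool:
  rows:
    - [0,0,0,0,0.0007,0,0]
    - [0,0,0,0,0.0003,0,0]
    - [0,0,0,0,0,0,0]

```text
time: 8.1
tool_pos: [0.5416, 0.0089, 0.1259]
tcp_rot: [2.286, 2.155, 0.0]
wrist_force: [0.2, 0.7, -2.8]
width: 0.131
grip_force: 39.4
```

Call:
drive_tool:
  rows:
    - [0,0,0,0,0.0005,0,0]
    - [0,0,0,0,0,0,0]

```text
time: 8.27
tool_pos: [0.542, 0.0088, 0.1258]
tcp_rot: [-2.286, -2.155, 0.0]
wrist_force: [-0.3, 0.6, -2.1]
width: 0.129
grip_force: 39.4
```

Call:
drive_tool:
  rows:
    - [0,0,0,0,0.0005,0,0]
    - [0,0,0,0,0,0,0]

```text
time: 8.43
tool_pos: [0.5422, 0.0088, 0.1257]
tcp_rot: [-2.285, -2.155, 0.001]
wrist_force: [-1.0, 0.4, -2.2]
width: 0.132
grip_force: 39.4
```

Call:
drive_tool:
  rows:
    - [0,0,0,0,0.0005,0,0]
    - [0,0,0,0,0,0,0]

```text
time: 8.6
tool_pos: [0.5423, 0.0088, 0.1256]
tcp_rot: [-2.285, -2.154, 0.002]
wrist_force: [-2.5, -0.2, -2.3]
width: 0.134
grip_force: 39.5
```

Contact felt at TCP x ≈ 0.5422. I'll back off to centre the slot over the wall and recheck parallelism.

Call:
drive_tool:
  rows:
    - [0,0,0,0,-0.001,0,0]
    - [0,0,0,0,-0.0007,0,0]
    - [0,0,0,0,0,0,0]

```text
time: 8.85
tool_pos: [0.5419, 0.0089, 0.1262]
tcp_rot: [2.285, 2.154, 0.002]
wrist_force: [0.9, 0.5, -1.4]
width: 0.13
grip_force: 39.4
```

```bash
python3 - <<'E'
from h import *
p,T=cam('wrist'); s=status.read_state(); z0=s['tool_pos'][2]
save(p,'pics/w4.png',(256,60,400,240),3.3)
c=p['color'].astype(float); b=c[...,2]-c[...,0]
def edge(ch,vs,lo,hi,z,name,sign):
    P=[];U=[]
    for v in vs:
        r=ch[v-1:v+2].mean(0); g=np.clip(sign*np.diff(r)[lo:hi],0,None); k=g.argmax(); a=slice(max(k-2,0),k+3)
        u=lo+.5+(g[a]*np.arange(len(g))[a]).sum()/g[a].sum(); U.append(round(u,1)); P.append(atz(p,T,(u,v),z)[:2])
    P=np.array(P); k=cv2.fitLine(P.astype(np.float32),cv2.DIST_HUBER,0,1e-5,1e-5).ravel(); sl=k[0]/k[1]; res=P[:,0]-(k[2]+sl*(P[:,1]-k[3]))
    print(name,'deg',round(np.degrees(np.arctan(sl)),2),'x@.03',round(k[2]+sl*(.03-k[3]),4),'rms',round(res.std()*1e3,2),U[::4])
lum=c.sum(2)
edge(lum,range(92,172,2),300,322,.1,'rim in',1)
edge(b,range(190,238,2),318,335,z0-.0042,'lip out',-1)
print(s['tool_pos'],s['wrist_force'])
E
```

```text
rim in deg 14.29 x@.03 0.5654 rms 2.91 [np.float64(316.9), np.float64(316.7), np.float64(316.8), np.float64(314.9), np.float64(316.5), np.float64(300.5), np.float64(313.8), np.float64(301.0), np.float64(301.3), np.float64(301.0)]
lip out deg 3.56 x@.03 0.5788 rms 0.15 [np.float64(327.4), np.float64(327.3), np.float64(326.3), np.float64(325.8), np.float64(325.1), np.float64(324.5)]
[0.54190169 0.00887543 0.12615831] [-0.28253556  0.27509625 -2.55019712]
```

View pics/w4.png

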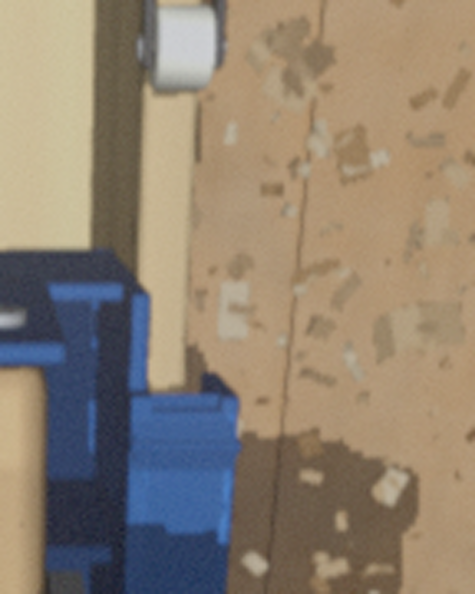

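Call:
drive_tool:
  rows:
    - [0,0,0,0,-0.0005,0,0]
    - [0,0,0,0,0,0,0]
    - [0,0,0,0,0,0,0]

```text
time: 9.15
tool_pos: [0.541, 0.0089, 0.126]
tcp_rot: [2.286, 2.155, 0.0]
wrist_force: [0.6, -0.1, -3.1]
width: 0.132
grip_force: 39.4
```

```bash
python3 - <<'E'
from h import *
p,T=cam('wrist'); s=status.read_state(); x,y,z=s['tool_pos']; print(s['tool_pos'],s['wrist_force'])
a=np.radians(3.2)
def C(cx,cy,cz): cx-=2; return np.array([x+(cx*np.cos(a)+cy*np.sin(a))/1e3, y+(cy*np.cos(a)-cx*np.sin(a))/1e3, z-.0642+cz/1e3])
for n,P in (('lip top out',C(38.5,35,60)),('plate out bot',C(38.5,35,43)),('plate in bot',C(35.5,35,43)),('back',C(25,50,46))): print(n,((proj(p,T,P)-[256,60]+.5)*3.3).round())
lum=p['color'].astype(float).sum(2)
def edge(vs,lo,hi,sign):
    P=[]
    for v in vs:
        r=lum[v-1:v+2].mean(0); g=np.clip(sign*np.diff(r)[lo:hi],0,None); k=g.argmax(); q=slice(max(k-2,0),k+3)
        P.append(atz(p,T,(lo+.5+(g[q]*np.arange(len(g))[q]).sum()/g[q].sum(),v),.1)[:2])
    P=np.array(P); k=cv2.fitLine(P.astype(np.float32),cv2.DIST_HUBER,0,1e-5,1e-5).ravel(); sl=k[0]/k[1]
    for Y in (.0,.04): Q=np.array([k[2]+sl*(Y-k[3]),Y,.1]); print(round(np.degrees(np.arctan(sl)),2),Q[0].round(4),((proj(p,T,Q)-[256,60]+.5)*3.3).round())
edge(range(92,144,2),290,306,1); edge(range(92,164,2),306,322,-1)
E
```

```text
[0.54097933 0.00891067 0.12593785] [ 0.11806786  0.81064513 -2.03378055]
lip top out [245. 404.]
plate out bot [221. 377.]
plate in bot [203. 377.]
back [147. 291.]
2.98 0.5642 [132. 596.]
2.98 0.5663 [140. 385.]
3.14 0.572 [174. 593.]
3.14 0.5742 [185. 382.]
```

Call:
drive_tool:
  rows:
    - [0,0,0,0,0.0003,0.002,0]
    - [0,0,0,0,0,0.001,0]
    - [0,0,0,0,0,0.001,0]
    - [0,0,0,0,0,0.0005,0]
    - [0,0,0,0,0,0.0005,0]
    - [0,0,0,0,0,0,0]

```text
time: 9.7
tool_pos: [0.5411, 0.0089, 0.1207]
tcp_rot: [-2.286, -2.155, 0.0]
wrist_force: [0.1, -0.5, -2.8]
width: 0.136
grip_force: 39.4
```

Call:
drive_tool:
  rows:
    - [0,0,0,0,0,0.0005,0]
    - [0,0,0,0,0,0.0005,0]
    - [0,0,0,0,0,0,0]

```text
time: 9.95
tool_pos: [0.5411, 0.0089, 0.1198]
tcp_rot: [-2.286, -2.155, 0.0]
wrist_force: [0.1, 0.6, -1.4]
width: 0.137
grip_force: 39.4
```

Call:
drive_tool:
  rows:
    - [0,0,0,0,0,0.0005,0]
    - [0,0,0,0,0,0.0005,0]
    - [0,0,0,0,0,0,0]

```text
time: 10.2
tool_pos: [0.5412, 0.0089, 0.1188]
tcp_rot: [-2.286, -2.155, 0.0]
wrist_force: [-0.5, -0.5, -2.7]
width: 0.131
grip_force: 39.4
```

Call:
drive_tool:
  rows:
    - [0,0,0,0,0,0.0007,0]
    - [0,0,0,0,0,0.0007,0]
    - [0,0,0,0,0,0.0006,0]
    - [0,0,0,0,0,0,0]

```text
time: 10.53
tool_pos: [0.5412, 0.0089, 0.1167]
tcp_rot: [-2.286, -2.155, 0.0]
wrist_force: [0.0, 0.2, -1.9]
width: 0.13
grip_force: 39.4
```

Call:
drive_tool:
  rows:
    - [0,0,0,0,0,0.001,0]
    - [0,0,0,0,0,0.001,0]
    - [0,0,0,0,0,0.001,0]
    - [0,0,0,0,0,0,0]

```text
time: 10.87
tool_pos: [0.5411, 0.0089, 0.1136]
tcp_rot: [-2.286, -2.155, 0.0]
wrist_force: [0.5, 0.0, -2.7]
width: 0.13
grip_force: 39.4
```

Call:
drive_tool:
  rows:
    - [0,0,0,0,0,0.001,0]
    - [0,0,0,0,0,0.001,0]
    - [0,0,0,0,0,0.001,0]
    - [0,0,0,0,0,0,0]

```text
time: 11.2
tool_pos: [0.5411, 0.0089, 0.1107]
tcp_rot: [-2.286, -2.155, 0.0]
wrist_force: [-0.2, 0.7, -2.3]
width: 0.133
grip_force: 39.4
```

Sliding on freely with no contact. Lowering until the lip seats.

Call:
drive_tool:
  rows:
    - [0,0,0,0,0,0.001,0]
    - [0,0,0,0,0,0.001,0]
    - [0,0,0,0,0,0.0005,0]
    - [0,0,0,0,0,0,0]

```text
time: 11.53
tool_pos: [0.5411, 0.0089, 0.1082]
tcp_rot: [-2.286, -2.155, 0.0]
wrist_force: [-0.0, 1.0, -2.9]
width: 0.13
grip_force: 39.4
```

Call:
drive_tool:
  rows:
    - [0,0,0,0,0,0.0005,0]
    - [0,0,0,0,0,0,0]

```text
time: 11.7
tool_pos: [0.5412, 0.0089, 0.1078]
tcp_rot: [-2.286, -2.155, -0.0]
wrist_force: [1.1, 0.2, -2.8]
width: 0.131
grip_force: 39.4
```

Call:
drive_tool:
  rows:
    - [0,0,0,0,0,0.0005,0]
    - [0,0,0,0,0,0,0]

```text
time: 11.87
tool_pos: [0.5411, 0.0089, 0.1073]
tcp_rot: [-2.286, -2.155, 0.0]
wrist_force: [-0.5, 0.1, -3.3]
width: 0.13
grip_force: 39.4
```

Call:
drive_tool:
  rows:
    - [0,0,0,0,0,0.0005,0]
    - [0,0,0,0,0,0,0]

```text
time: 12.03
tool_pos: [0.5414, 0.0089, 0.1071]
tcp_rot: [2.286, 2.155, 0.0]
wrist_force: [-0.5, -0.0, -0.7]
width: 0.132
grip_force: 39.6
```

Lip seated: z matches and the rim has taken the load. Now sliding left toward the roller.

Call:
drive_tool:
  rows:
    - [0,0,0,0.002,0,0,0]
    - [0,0,0,0.004,0,0,0]
    - [0,0,0,0.005,0,0,0]
    - [0,0,0,0.004,0,0,0]
    - [0,0,0,0.003,0,0,0]
    - [0,0,0,0.002,0,0,0]
    - [0,0,0,0,0,0,0]

```text
time: 12.62
tool_pos: [0.5426, 0.0296, 0.1071]
tcp_rot: [2.285, 2.156, 0.001]
wrist_force: [0.4, 0.3, -0.3]
width: 0.132
grip_force: 39.8
```

Call:
drive_tool:
  rows:
    - [0,0,0,0.002,-0.0002,0,0]
    - [0,0,0,0.004,0,0,0]
    - [0,0,0,0.004,0,0,0]
    - [0,0,0,0.004,0,0,0]
    - [0,0,0,0.002,0,0,0]
    - [0,0,0,0,0,0,0]

```text
time: 13.12
tool_pos: [0.5434, 0.0456, 0.1071]
tcp_rot: [-2.286, -2.155, -0.001]
wrist_force: [-0.3, 1.2, 2.6]
width: 0.131
grip_force: 40.0
```

```bash
python3 - <<'E'
from h import *
p,T=cam('wrist'); save(p,'pics/w5.png',(246,80,386,220),4)
s=status.read_state(); print(s['time'],s['tool_pos'],s['wrist_force'],s['torque'])
E
```

```text
13.1667 [0.54334674 0.04550082 0.10709959] [0.17810261 0.95670578 1.63211435] [ 0.16493435 -0.1319502   0.02271706]
```

View pics/w5.png

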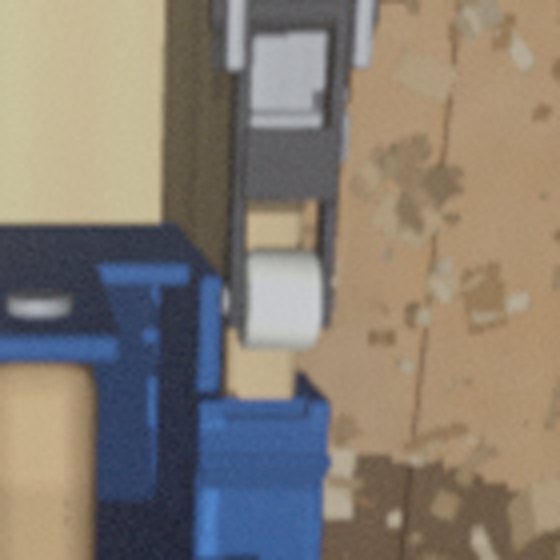

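The crop shows the lip end at y≈400 and the roller front edge at y≈345, so the gap is about 7 mm and about 27 mm of travel remains to lock. Continuing slowly while watching the force.

Call:
drive_tool:
  rows:
    - [0,0,0,0.001,-0.0001,-0.0002,0]
    - [0,0,0,0.002,0,0,0]
    - [0,0,0,0.002,0,0,0]
    - [0,0,0,0.001,0,0,0]
    - [0,0,0,0.001,0,0,0]
    - [0,0,0,0,0,0,0]

```text
time: 13.67
tool_pos: [0.5435, 0.052, 0.1071]
tcp_rot: [-2.286, -2.155, -0.0]
wrist_force: [-0.4, -1.2, 1.1]
width: 0.129
grip_force: 40.1
```

Call:
drive_tool:
  rows:
    - [0,0,0,0.001,0,0,0]
    - [0,0,0,0.001,0,0,0]
    - [0,0,0,0.001,0,0,0]
    - [0,0,0,0.001,0,0,0]

```text
time: 14.0
tool_pos: [0.5437, 0.0559, 0.1072]
tcp_rot: [2.286, 2.155, 0.0]
wrist_force: [0.8, -0.7, 2.5]
width: 0.129
grip_force: 40.1
```

Call:
drive_tool:
  rows:
    - [0,0,0,0.001,0,0,0]
    - [0,0,0,0.001,0,0,0]
    - [0,0,0,0.001,0,0,0]

```text
time: 14.25
tool_pos: [0.5438, 0.0582, 0.1071]
tcp_rot: [2.285, 2.155, -0.002]
wrist_force: [-0.3, -5.4, 2.6]
width: 0.135
grip_force: 40.2
```

Call:
drive_tool:
  rows:
    - [0,0,0,0.001,0,0,0]
    - [0,0,0,0.001,0,0,0]
    - [0,0,0,0.001,0,0,0]

```text
time: 14.5
tool_pos: [0.544, 0.0616, 0.1071]
tcp_rot: [2.286, 2.155, -0.001]
wrist_force: [-1.5, -4.5, 3.0]
width: 0.128
grip_force: 40.2
```

Call:
drive_tool:
  rows:
    - [0,0,0,0.001,0,0,0]
    - [0,0,0,0.001,0,0,0]
    - [0,0,0,0.001,0,0,0]

```text
time: 14.75
tool_pos: [0.5441, 0.0645, 0.1071]
tcp_rot: [2.286, 2.155, -0.001]
wrist_force: [-1.1, -4.6, 3.3]
width: 0.132
grip_force: 40.2
```

Call:
drive_tool:
  rows:
    - [0,0,0,0.001,0,0,0]
    - [0,0,0,0.001,0,0,0]

```text
time: 14.92
tool_pos: [0.5443, 0.0671, 0.1071]
tcp_rot: [-2.286, -2.155, -0.0]
wrist_force: [-0.1, -2.7, 2.4]
width: 0.136
grip_force: 40.2
```

Call:
drive_tool:
  rows:
    - [0,0,0,0.001,0,0,0]
    - [0,0,0,0.001,0,0,0]

```text
time: 15.08
tool_pos: [0.5445, 0.0695, 0.1071]
tcp_rot: [-2.286, -2.154, -0.001]
wrist_force: [-0.4, -0.4, 3.5]
width: 0.134
grip_force: 40.1
```

Call:
drive_tool:
  rows:
    - [0,0,0,0.0005,0,0,0]
    - [0,0,0,0.0005,0,0,0]
    - [0,0,0,0,0,0,0]

```text
time: 15.33
tool_pos: [0.5445, 0.0705, 0.1071]
tcp_rot: [-2.285, -2.155, -0.001]
wrist_force: [-0.3, 1.8, 2.4]
width: 0.132
grip_force: 40.1
```

Call:
drive_tool:
  rows:
    - [0,0,0,0.0005,0,0,0]
    - [0,0,0,0.0005,0,0,0]
    - [0,0,0,0,0,0,0]

```text
time: 15.58
tool_pos: [0.5446, 0.071, 0.1071]
tcp_rot: [-2.286, -2.155, -0.0]
wrist_force: [-0.3, 0.5, 2.1]
width: 0.133
grip_force: 40.1
```

Call:
drive_tool:
  rows:
    - [0,0,0,0.0005,0,0,0]
    - [0,0,0,0.0005,0,0,0]
    - [0,0,0,0,0,0,0]

```text
time: 15.83
tool_pos: [0.5446, 0.0718, 0.1071]
tcp_rot: [-2.286, -2.155, 0.0]
wrist_force: [-1.3, 0.4, 2.2]
width: 0.131
grip_force: 40.1
```

Call:
drive_tool:
  rows:
    - [0,0,0,0.0005,0,0,0]
    - [0,0,0,0.0003,0,0,0]
    - [0,0,0,0,0,0,0]

```text
time: 16.08
tool_pos: [0.5446, 0.0724, 0.1071]
tcp_rot: [2.286, 2.155, -0.0]
wrist_force: [-1.7, -1.8, 3.4]
width: 0.13
grip_force: 40.2
```

```bash
python3 - <<'E'
from h import *
p,T=cam('wrist'); save(p,'pics/w6.png',(246,80,386,220),4)
s=status.read_state(); print(s['time'],s['tool_pos'],s['wrist_force'],s['torque'])
E
```

```text
16.1333 [0.54462781 0.07240532 0.10709976] [-1.45218401 -1.64404702  3.07869214] [-0.26883343 -0.00566017 -0.05349985]
```

View pics/w6.png

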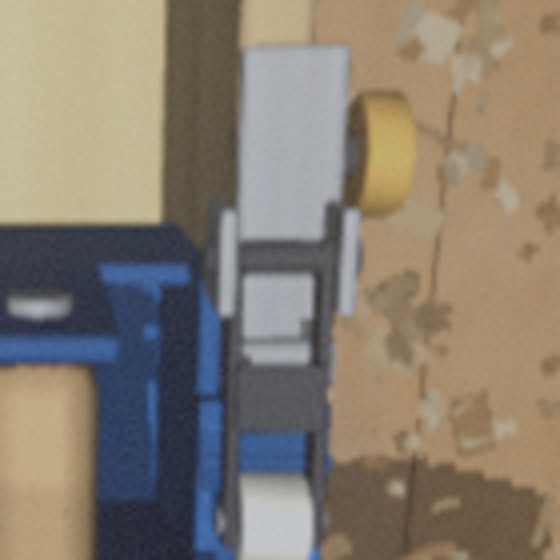

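The crop shows the roller at (280,515), fully past the lip end, with the flat lip under the arm and only small forces. I read it as locked. Releasing gently and lifting away.

Call:
drive_tool:
  rows:
    - [0,0,0,0,0,0,0.16]
    - [0,0,0,0,0,0,0.2]
    - [0,0,0,0,0,0,0.25]
    - [0,0,0,0,0,0,0.3]
    - [0,0,0,0,0,0,0.32]
    - [0,0,0,0,0,0,0.32]
  force: 20

```text
time: 16.63
tool_pos: [0.5445, 0.0727, 0.1069]
tcp_rot: [-2.286, -2.155, 0.0]
wrist_force: [0.8, 0.7, 0.3]
width: 0.319
grip_force: 0.0
```

Call:
drive_tool:
  rows:
    - [0,0,0,0,0,-0.004,0.32]
    - [0,0,0,0,0,-0.008,0.32]
    - [0,0,0,0,0,-0.014,0.32]
    - [0,0,0,0,0,-0.02,0.32]
    - [0,0,0,0,0,-0.02,0.32]
    - [0,0,0,0,0,-0.01,0.32]
    - [0,0,0,0,0,0,0.32]
    - [0,0,0,0,0,0,0.32]

```text
time: 17.3
tool_pos: [0.5452, 0.0726, 0.1839]
tcp_rot: [2.285, 2.154, 0.002]
wrist_force: [-0.0, -1.2, 0.0]
width: 0.324
grip_force: 0.0
```

```bash
python3 - <<'E'
from h import *
p,T=cam('wrist'); save(p,'pics/w7.png',(190,90,380,250),4)
s=status.read_state(); print(s['time'],s['tool_pos'],s['wrist_force'],s['width'])
E
```

```text
17.35 [0.54430268 0.07259361 0.18267753] [ 0.53009608 -0.36630081 -0.63687258] 0.31864290479695767
```

View pics/w7.png

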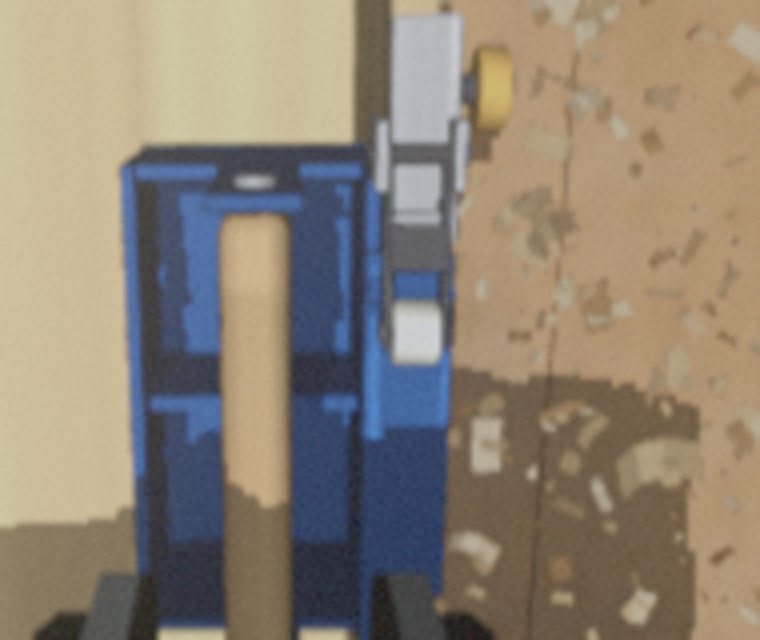

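The crop shows the caddy hanging level and parallel, clear of the fingers, with the roller at (415,333) on the flat lip. I'll check the numbers before handing in.

```bash
python3 - <<'E'
from h import *
p,T=cam('wrist'); f=lambda c:(190+(c[0]+.5)/4-.5,90+(c[1]+.5)/4-.5)
u=np.array([np.sin(np.radians(3.1)),np.cos(np.radians(3.1))])
e=atz(p,T,f((250,148)),.089)[:2]@u; r=atz(p,T,f((415,333)),.112)[:2]@u; t=atz(p,T,f((415,365)),.109)[:2]@u+0
print('roller axis at caddy y mm',50-(e-r)*1e3,'front',50-(e-t)*1e3, 'bar L/R px', )
s,S=cam('scene'); 
for m in masks_of(s,'caddy'): print(m['score'],m['bbox'])
print(status.read_state()['time'])
E
```

```text
roller axis at caddy y mm 19.37872083708787 front 12.597588727886063 bar L/R px
0.59 [169.1, 187.3, 222.7, 243.3]
0.56 [168.8, 173.8, 213.7, 198.7]
17.5
```

```bash
python3 -c "
from workcell import workorder; print(workorder.finish_job())"
```

```text
the job is handed in; nothing more can be done
None
```

The blue caddy hangs by its lip on the tote's far rim, with the roller locked behind the ridge, and the gripper is clear. I handed the job in at about 17.5 s but got no verdict back; forces stayed low throughout, and I never went near the jar, tin or rasp.

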